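Bolt the tool chest: lay the lock bolt in its track and shoot it home

TASK

Lock the red tool chest: pick up the loose steel bolt, lay it (do not drop it) in the two open saddles on the chest with its round nose towards the dark keeper and its blue handle out over the yellow rail, and let go of it there. Then take it again and slide it along its track into the keeper until its handle arm comes over the notch in the yellow rail; push the handle down into the notch and leave it so. Leave the other things on the bench and on the chest where they are.

Things in the scene. Friction and masses are not known exactly. Their poses are not given: they have to be found in the camera images.
- chest: Red tool chest, fixed, 220 (x) x 300 (y) x 120 mm high; origin at the centre of its underside, z up, drawers face own -x. Along its front top edge runs the bolt track, parallel to own y: two open-topped U saddles, then a closed keeper at the +y end. The track axis (centre line of the seated shank) is at chest x = -56 mm, 34 mm above the chest top (154 mm above the bench). No springs.
- front_saddle (a point): Point on the track axis at the middle of the front saddle, chest y = +20 mm. Each saddle is 20 mm long along the track, 24 mm wide inside, flared at the mouth, its floor 10 mm below the axis, its walls (with flare) to 16 mm above it. The 110 mm between the saddles is open for fingers.
- notch_range (a point): Point on the chest, on the top edge of the yellow rail, at the middle of the range where the notch can be (chest x -101, y -17 mm). The rail, 6 mm thick, runs parallel to the track, 45 mm to its -x side; its top is 8.4 mm below the track axis. It has one open notch 18 mm wide along the rail, 10.7 mm deep.
- notch_range_end (a point): The end of that range nearest the keeper (chest y -2 mm). The rail is adjustable: the notch centre lies anywhere within 15 mm of notch_range along the rail and is not reported; see it in a picture, or feel for it by pressing the handle down: on the rail it holds firm, over the notch it goes down 16 mm at the sleeve, pivoting 13 degrees about the shank (a hard, level grip resists that). Sleeve overhangs the chest front.
- rear_saddle (a point): Point on the track axis at the middle of the rear saddle, chest x -56, y -110 mm, 154 mm above the bench.
- keeper_mouth (a point): Point on the track axis at the mouth of the keeper (chest x -56, y +80 mm, 154 mm above the bench), 190 mm from rear_saddle in the direction in which the bolt slides. The keeper is a dark steel tunnel, closed above, 24 mm wide and 22 mm high inside, 64 mm deep, blind.
- bolt: The loose bolt, 0.24 to 0.48 kg: a round steel shank 20 mm thick, 190 mm long along own x, nose at +x; 37 mm behind its middle a round arm 12 mm thick stands out square, along own +y, and ends in a blue sleeve 20 mm thick, 54 to 94 mm from the shank axis. Starts flat on the bench, own z up, shank and sleeve both touching it. Origin under the shank's middle, 10 mm below its axis.
- bolt_mid (a point): Middle of the bolt's shank, on its axis; a good place to lift it. Laid in the saddles with the nose about 30 mm short of the keeper mouth, the arm lies between the saddles, over the rail (own +y towards chest -x).
- bolt_nose (a point): End of the rounded nose, on the shank axis, 95 mm from bolt_mid.
- bolt_tail (a point): Flat tail end of the shank, on its axis, 95 mm from bolt_mid.
- bolt_handle (a point): Centre of the blue sleeve, 74 mm from the shank axis and 37 mm behind bolt_mid. With the bolt in its saddles it is about 4 mm below the track axis while the arm rests on the rail, about 20 mm below it when the arm lies in the notch.
- wrench: Bystander: steel wrench, 160 mm, lying on the chest top behind the track.
- socket: Bystander: dark socket, 26 mm in diameter, 30 mm high, on the chest top.
- screwdriver: Bystander: orange-handled screwdriver, 190 mm, on the bench.
- jar: Bystander: jar, 60 mm in diameter, 75 mm high.
- spray_can: Bystander: blue can, 60 mm in diameter, 150 mm high.
- parts_bin: Bystander: blue open bin, 100 x 150 x 60 mm.
- tape_measure: Bystander: yellow tape measure, 70 x 60 x 35 mm.
There are look-alikes about, which are no part of the job. Of the things like the bolt, leave any that is purple; of the rest the smaller one is meant.

How it is judged:
By the outcome, as a careful person would: the job done as asked, in the order asked, and still so for the second after the job is handed in, with the robot touching nothing.
It also fails if it takes over 67 s, if anything falls off the work surface, if the arm or the gripper's body presses on something with over 40 N, if the wrist force passes 120 N, or if a joint passes its speed limit or range.

ROBOT

A 6-joint arm with a two-finger parallel gripper is mounted at the origin on the work surface. World frame = base frame: x ahead of the robot, y to its left, z up, the work surface at z = 0. Lengths are in m, angles in rad, forces in N, time in s.
With the tool pointing down it reaches from about 0.4 to 0.925 m from the base axis. Payload 12.5 kg.
Tool frame: the origin (TCP) lies midway between the tips of the shut fingers; the grasp point (between the pads) lies 19 mm behind it (arm.grip_point_offset is the distance from the TCP to the grasp point, in m); y points along the fingers, z is the direction in which the jaws open and shut, and the axes are right-handed (so a half turn about y gives the same grasp; the last joint's range is limited). The gripper opens to 95 mm and grips with 3 to 60 N. Pads are 20 mm wide; open, the fingers measure 119 mm over their backs; the gripper's body (75 mm by 180 mm) begins 59 mm behind the grasp point.
Start: joints at [1.134, 0.491, 1.559, -0, 1.092, -0.106], TCP at [0.203, 0.591, 0.215] pointing down, gripper open.
Joint ranges: [-3.1, 3.1], [-0.84, 2.19], [0.05, 2.79], [-1.13, 4.28], [0.06, 2.93], [-2.69, 2.69]. Speed limits (rad/s): [2.22, 2.22, 2.79, 3.14, 3.14, 3.14].

INTERFACE

Orientations are given as a rotation vector (axis times angle).
In Python, from workcell import arm, read_camera gives the robot as it stands.
- The arm moves only by the tool carry_out, never from a script. Its argument "rows" is a list of rows, each a list of 7 numbers: the turn, a rotation vector about the tool's x, y, z each as a share of 120 degrees, from -1 to 1, then the shift along the tool's x, y, z each as a share of 300 mm, from -1 to 1, then the opening, from -1 (shut) to 1 (fully open). A call has 1 to 5 rows; each row shifts and turns the pose as measured when the row begins, along the tool's axes as they then stand; what a row does not reach is not made up. A row lasts 1/8 s, in which the tool goes at most 62.5 mm and 10.7 degrees, less where a joint would pass 70% of its speed; a pose out of reach is approached as far as the arm can. A call with a number of a shift or a turn outside -1 to 1 is refused whole. A call with a gripper value outside its range is refused whole. The fingers move at their own pace and stop on an object; "newtons" is the grip in N (left out, the last holds). Time passes only in rows, so rows that do not move let the fingers close. It gives the time, the measured TCP pose, the force and the opening at its end, in the units of the state.
- arm.get_obs(): the state, without advancing time (a new reading comes with each control period).
- read_camera(name): name is "scene" or "side" or "wrist"; returns a dict with "color" (400x640x3 uint8, red, green, blue), "intrinsics" (3x3 intrinsics, pixels), "extrinsics" (4x4, takes a point from world to camera coordinates); the wrist camera has in their place "tool_from_camera" (4x4, takes a point from camera to tool coordinates, whose origin is the TCP and whose axes are the tool frame's). Camera axes: x right, y up, looking along -z (the intrinsics and any distortion apply to the point x, -y, -z); pixel columns grow to the right and rows downward; lengths in m; the calibration is good to about 2 mm. A picture is of the moment at which its call begins: read the wrist's pose just before it. There is no depth.
- arm.close_job(): hands the job in, once; it reports no verdict.
The state is a dict: "t": time; "q": joint angles; "joint_vel": joint speeds; "tau": joint torques, N m; "tool_pos": TCP position; "tcp_rot": TCP orientation; "force": force on the tool from outside, world axes, zero at the start; "wrist_torque": the same for the moment, N m; "finger_gap": finger opening in m.
Only numpy, scipy, OpenCV 4.12 (cv2) and the standard library are available. Lean on these libraries where they do the work, as an engineer would, in place of code of your own. Each camera call takes 0.05 s, during which the arm holds its last target. There are 200 camera calls.

## Working session

There is one attempt and no reset: what is moved stays moved. The work goes in short steps, Python scripts to look and compute and a tool call to move; the robot and the scene stay as the last step left them, time stands still between calls to the robot, and variables do not carry over. Pictures are saved under pics/ and viewed, about 8 in all and at most 12, crops included, and the job is handed in when it is done.

Besides the shell and the picture viewer there is one more tool, called after "Call:" as name(argument=value, ...) on one line, values as JSON. carry_out: Moves the arm, as the interface text tells. Its arguments: {"type":"object","properties":{"rows":{"type":"array"},"newtons":{"type":"number"}},"required":["rows"]}

```bash
mkdir -p pics; cat > h.py <<'E'
import numpy as np, cv2
from workcell import arm, read_camera
from scipy.spatial.transform import Rotation as R
def shot(n,f=None):
    o=arm.get_obs(); c=read_camera(n)
    if f: cv2.imwrite('pics/'+f,c['color'][:,:,::-1])
    if n=='wrist':
        T=np.eye(4);T[:3,:3]=R.from_rotvec(o['tcp_rot']).as_matrix();T[:3,3]=o['tool_pos']
        c['W']=T@c['tool_from_camera']
    else: c['W']=np.linalg.inv(c['extrinsics'])
    return c
def ray(c,u,v):
    d=np.linalg.inv(c['intrinsics'])@[u,v,1]; d=np.array([d[0],-d[1],-d[2]])
    return c['W'][:3,3],c['W'][:3,:3]@d
def plane(c,u,v,z):
    p,d=ray(c,u,v); return p+d*(z-p[2])/d[2]
def proj(c,P):
    q=np.linalg.inv(c['W'])@np.append(P,1); k=c['intrinsics']@[q[0],-q[1],-q[2]]; return k[:2]/k[2]
E
python3 - <<'E'
from h import *
a=shot('scene');b=shot('side')
cv2.imwrite('pics/s1.png',a['color'][:,:,::-1]);cv2.imwrite('pics/d1.png',b['color'][:,:,::-1])
for c in(a,b):print({k:(v.tolist() if k!='color' else 0) for k,v in c.items() if k in('intrinsics','W') or 'dist' in k},c.keys())
o=arm.get_obs();print({k:np.round(v,3).tolist() for k,v in o.items()});print(R.from_rotvec(o['tcp_rot']).as_matrix().round(2), arm.grip_point_offset)
E
```

```text
{'intrinsics': [[455.14046696722943, 0.0, 318.3910983346678], [0.0, 455.14046696722943, 193.80715990538783], [0.0, 0.0, 1.0]], 'W': [[0.7510653372314543, -0.5011438509937883, 0.4298321763438809, 1.0635956213187971], [0.6602135388100059, 0.5743730316793606, -0.4839563034525211, -0.6351648314233451], [-0.0043522846150577605, 0.6472638264962561, 0.762253630052395, 1.117518329579721], [0.0, 0.0, 0.0, 1.0]]} dict_keys(['color', 'intrinsics', 'extrinsics', 'W'])
{'intrinsics': [[379.6098981644229, 0.0, 316.1463288297974], [0.0, 379.6098981644229, 198.69040928642687], [0.0, 0.0, 1.0]], 'W': [[0.9989834710320487, 0.03599329298055969, -0.02713867102818038, 0.4684416489682147], [-0.043820857592419896, 0.634222941891495, -0.7719073729524558, -0.8914326849267953], [-0.010571520450013867, 0.7723119465856478, 0.6351554928649062, 0.8551736811049597], [0.0, 0.0, 0.0, 1.0]]} dict_keys(['color', 'intrinsics', 'extrinsics', 'W'])
{'t': 0.1, 'q': [1.134, 0.492, 1.559, 0.0, 1.092, -0.106], 'joint_vel': [-0.001, -0.003, -0.001, -0.0, 0.002, 0.001], 'tau': [0.002, -61.362, -25.86, 0.069, 0.047, -0.0], 'tool_pos': [0.203, 0.591, 0.214], 'tcp_rot': [-1.556, 0.26, -0.259], 'force': [0.655, -1.093, 0.148], 'wrist_torque': [0.055, -0.01, 0.022], 'finger_gap': 0.095}
[[ 0.95 -0.    0.32]
 [-0.32 -0.    0.95]
 [-0.   -1.   -0.  ]] 0.0188
```

```bash
python3 -c "
import cv2,numpy as np
a=cv2.imread('pics/s1.png');b=cv2.imread('pics/d1.png')
cv2.imwrite('pics/both.png',cv2.resize(np.vstack([a,b]),(480*1,600)))"
```

```text
(no output)
```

View pics/s1.png

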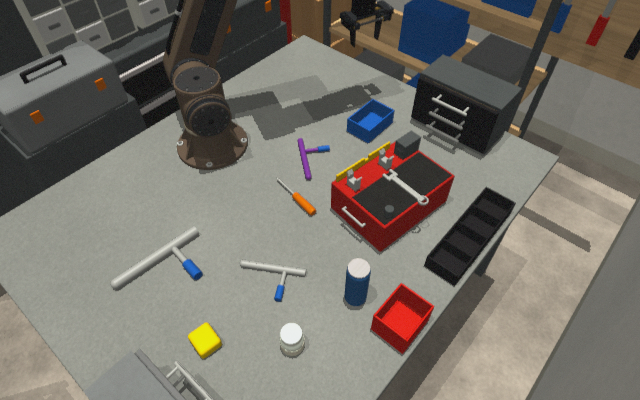

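View pics/d1.png

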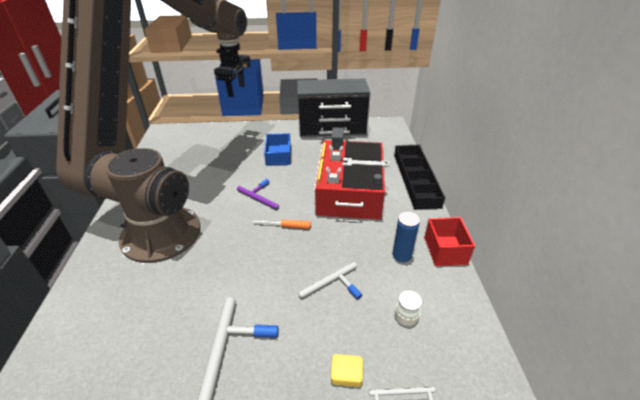

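The scene picture shows three bolt-like things: purple at (305,157), large steel at (157,258) and small steel at (273,268). The small steel one, with its sleeve at (279,294), fits the description: it isn't purple, and it is the smaller of the other two. The chest is at about (390,195) and its keeper at (407,143). I'll confirm this with one enlarged crop and compute the positions.

```bash
python3 - <<'E'
from h import *
a=shot('scene');b=shot('side')
def crop(c,x,y,w,h): return cv2.resize(c['color'][y:y+h,x:x+w,::-1],(400,300),interpolation=cv2.INTER_CUBIC)
cv2.imwrite('pics/c1.png',np.vstack([np.hstack([crop(a,235,245,80,60),crop(a,325,130,136,102)]),np.hstack([crop(b,290,250,80,60),crop(b,305,125,100,75)])]))
for c,pts in((a,[(241,264),(305,272),(279,294)]),(b,[(302,295),(356,266),(352,291)])):
    P=[plane(c,u,v,.01) for u,v in pts]; print(np.round(P,3).tolist(),np.linalg.norm(P[0]-P[1]))
for c,pts in((a,[(140,258),(180,240),(190,268)]),):
    print('large',[plane(c,u,v,.015).round(3).tolist() for u,v in pts], np.linalg.norm(plane(a,113,284,.01)-plane(a,197,232,.01)))
E
```

```text
[[0.446, -0.271, 0.01], [0.6, -0.171, 0.01], [0.593, -0.267, 0.01]] 0.18323035822432862
[[0.449, -0.268, 0.01], [0.606, -0.176, 0.01], [0.584, -0.262, 0.01]] 0.1821222536303269
large [[0.218, -0.449, 0.015], [0.254, -0.335, 0.015], [0.351, -0.375, 0.015]] 0.2651107210361256
```

View pics/c1.png

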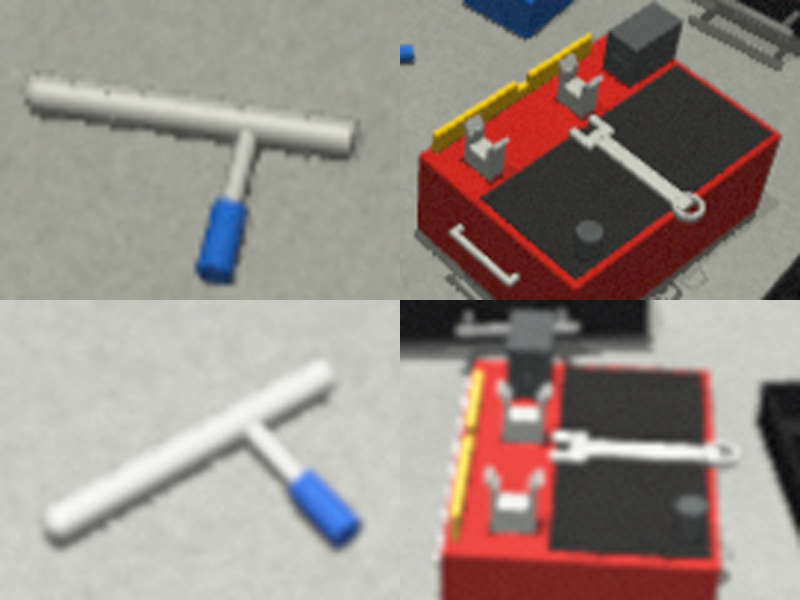

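The crops confirm the small steel bolt: its rounded nose is at the left end in the scene view, and the sleeve comes off near the tail. The rail notch shows as a gap at scene (366,159) and side (322,159). Next is the chest pose from its top corners.

```bash
python3 - <<'E'
from h import *
from scipy.optimize import least_squares
a=shot('scene');b=shot('side')
L=[(a,(331.8,182),(-.11,-.15)),(a,(384.8,226.9),(.11,-.15)),(a,(453.5,175.2),(.11,.15)),(b,(317,188.7),(-.11,-.15)),(b,(384,190),(.11,-.15)),(b,(382,143),(.11,.15))]
P=[plane(c,*uv,.12)[:2] for c,uv,_ in L]; print(np.round(P,3).tolist())
def f(p):
    c,s=np.cos(p[2]),np.sin(p[2]); M=np.array([[c,-s],[s,c]])
    return np.concatenate([M@l+p[:2]-q for (_,_,l),q in zip(L,P)])
r=least_squares(f,[.7,.2,0]);print(r.x.round(4),r.fun.round(3))
x,y,t=r.x;c,s=np.cos(t),np.sin(t);M=np.array([[c,-s],[s,c]])
for cc,uv in((a,(366.5,158.9)),(b,(322,158.7))): print('notch chest',(M.T@(plane(cc,*uv,.1456)[:2]-r.x[:2])).round(4))
for n,l in(('rear',(-.056,-.11)),('front',(-.056,.02)),('mouth',(-.056,.08))): q=M@l+r.x[:2];print(n,q.round(3),np.hypot(*q),proj(a,[*q,.154]),proj(b,[*q,.154]))
w=shot('wrist');print(w['W'].round(3),w['tool_from_camera'].round(3).tolist(),w['intrinsics'].tolist())
E
```

```text
[[0.501, 0.058], [0.714, 0.028], [0.756, 0.317], [0.505, 0.051], [0.714, 0.033], [0.757, 0.312]]
[ 0.6283  0.1878 -0.1393] [-0.002 -0.004  0.002 -0.004  0.002  0.004 -0.006  0.003  0.003 -0.009
  0.001  0.009]
notch chest [-0.0927 -0.0213]
notch chest [-0.0988 -0.0197]
rear [0.558 0.087] 0.5643010410918211 [353.6247147 178.2301146] [333.06962599 172.80126437]
front [0.576 0.215] 0.6146475269953723 [385.29218335 157.0715982 ] [335.38460401 150.80285187]
mouth [0.584 0.275] 0.6454352184930445 [399.06425124 147.86983574] [336.33743111 141.74847493]
[[ 0.325 -0.914 -0.245  0.135]
 [ 0.946  0.313  0.085  0.614]
 [-0.001 -0.259  0.966  0.385]
 [ 0.     0.     0.     1.   ]] [[-0.0, -0.966, -0.259, -0.072], [0.001, 0.259, -0.966, -0.17], [1.0, -0.0, 0.001, -0.001], [0.0, 0.0, 0.0, 1.0]] [[300.2539859548932, 0.0, 320.5696545996675], [0.0, 300.2539859548932, 201.0292056138496], [0.0, 0.0, 1.0]]
```

```bash
cat >> h.py <<'E'
def plan(p,alpha,n=None,g=1):
    """rows from the present pose to TCP p, tool down, tool x at world angle alpha (deg)"""
    o=arm.get_obs(); A=R.from_rotvec(o['tcp_rot']); p0=np.array(o['tool_pos'])
    a=np.radians(alpha); x=np.array([np.cos(a),np.sin(a),0]); y=np.array([0,0,-1.]); B=R.from_matrix(np.c_[x,y,np.cross(x,y)])
    w=(B*A.inv()).as_rotvec(); d=np.array(p)-p0
    n=n or int(np.ceil(max(np.linalg.norm(d)/.058,np.linalg.norm(w)/np.radians(10.2),1)))
    for i in range(n):
        C=R.from_rotvec(w*i/n)*A
        t=C.inv().apply(w/n)/np.radians(120); s=C.inv().apply(d/n)/.3
        print([round(float(v),3)+0 for v in [*t,*s]]+[g],end=',\n' if i%5!=4 else '\n--\n')
def st():
    o=arm.get_obs();M=R.from_rotvec(o['tcp_rot']).as_matrix()
    print('t',round(o['t'],2),'p',np.round(o['tool_pos'],4),'alpha',np.degrees(np.arctan2(M[1,0],M[0,0])).round(2),'tilt',M[2].round(3),'F',np.round(o['force'],1),'gap',round(o['finger_gap'],4),'q6',round(o['q'][5],2))
E
python3 -c "
from h import *
plan([.46,.15,.3],-8)"
```

```text
[0.0, -0.01, 0.0, 0.143, -0.032, -0.124, 1],
[0.0, -0.01, 0.0, 0.14, -0.032, -0.127, 1],
[0.0, -0.01, 0.0, 0.138, -0.032, -0.13, 1],
[0.0, -0.01, 0.0, 0.135, -0.032, -0.132, 1],
[0.0, -0.01, 0.0, 0.132, -0.032, -0.135, 1]
--
[0.0, -0.01, 0.0, 0.129, -0.032, -0.138, 1],
[0.0, -0.01, 0.0, 0.126, -0.032, -0.141, 1],
[0.0, -0.01, 0.0, 0.123, -0.032, -0.143, 1],
[0.0, -0.01, 0.0, 0.12, -0.032, -0.146, 1],
```

Call:
carry_out(rows=[[0, -0.01, 0, 0.143, -0.032, -0.124, 1], [0, -0.01, 0, 0.14, -0.032, -0.127, 1], [0, -0.01, 0, 0.138, -0.032, -0.13, 1], [0, -0.01, 0, 0.135, -0.032, -0.132, 1], [0, -0.01, 0, 0.132, -0.032, -0.135, 1]])

```text
t: 0.98
tool_pos: [0.3479, 0.3416, 0.2626]
tcp_rot: [-1.565, 0.17, -0.17]
force: [0.9, 0.7, 0.6]
finger_gap: 0.0953
```

Call:
carry_out(rows=[[0, -0.01, 0, 0.129, -0.032, -0.138, 1], [0, -0.01, 0, 0.126, -0.032, -0.141, 1], [0, -0.01, 0, 0.123, -0.032, -0.143, 1], [0, -0.01, 0, 0.12, -0.032, -0.146, 1], [0, 0, 0, 0, 0, 0, 1]])

```text
t: 1.6
tool_pos: [0.4679, 0.137, 0.3039]
tcp_rot: [-1.568, 0.103, -0.108]
force: [0.3, 0.3, -0.8]
finger_gap: 0.095
```

```bash
python3 -c "
from h import *
st(); c=shot('wrist','w1.png')
import pickle;pickle.dump(c,open('w1.pkl','wb'))
x,y,t=.6283,.1878,-.1393
for l in((-.056,-.11,.154),(-.056,.02,.154),(-.056,.08,.154),(-.101,-.017,.1456),(-.11,-.15,.12),(.11,-.15,.12)):
  print(l,proj(c,[x+np.cos(t)*l[0]-np.sin(t)*l[1],y+np.sin(t)*l[0]+np.cos(t)*l[1],l[2]]).round(1))"
```

```text
t 1.6 p [0.4679 0.137  0.3039] alpha -7.69 tilt [ 0.004 -1.     0.   ] F [ 0.3  0.3 -0.8] gap 0.095 q6 -1.29
(-0.056, -0.11, 0.154) [289.2 267.9]
(-0.056, 0.02, 0.154) [399.8 268.5]
(-0.056, 0.08, 0.154) [450.8 268.8]
(-0.101, -0.017, 0.1456) [369.  229.8]
(-0.11, -0.15, 0.12) [258.7 215.1]
(0.11, -0.15, 0.12) [266.2 361.7]
```

View pics/w1.png

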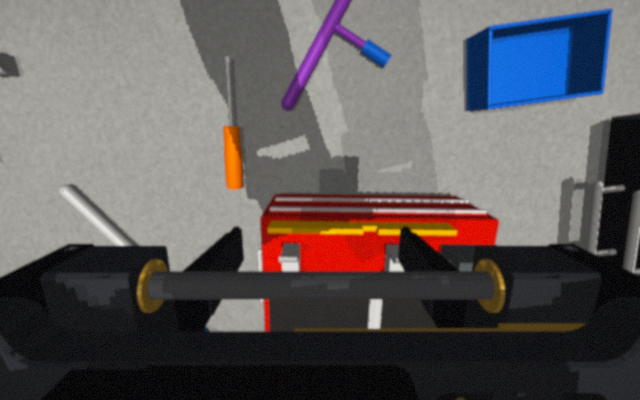

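```bash
python3 -c "
import cv2
a=cv2.imread('pics/w1.png')[190:285,250:510]
cv2.imwrite('pics/w1c.png',cv2.resize(a,None,fx=3,fy=3,interpolation=cv2.INTER_CUBIC))"
```

```text
(no output)
```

View pics/w1c.png

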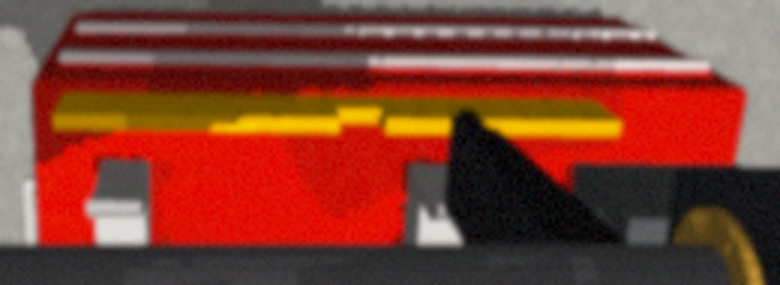

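```bash
python3 -c "
from h import *
import pickle
c=pickle.load(open('w1.pkl','rb'))
f=lambda u,v,z:plane(c,250+u/3,190+v/3,z)[:2]
l,r=f(38,85,.12),f(744,92,.12);print('chest corners',l,r,np.linalg.norm(r-l),np.degrees(np.arctan2(*(l-r)))%180-180)
a,b=f(53,122,.1456),f(622,127,.1456);print('rail',a,b,np.linalg.norm(b-a),np.degrees(np.arctan2(*(b-a))))
ey=(b-a)/np.linalg.norm(b-a)
n1,n2=f(340,124,.1456),f(384,125,.1456);print('notch',n1,n2)
m=(l+r)/2;ex=np.array([ey[1],-ey[0]])
for q in(m,l,r,a,b,n1,n2): print('rel. mid front edge: along y',((q-m)@ey).round(4),'x from edge',((q-m)@ex).round(4))
for u in(92,148):print('saddle',(f(u,205,.17)-m)@ey)
x,y,t=.6283,.1878,-.1393
print('old mid',x+np.cos(t)*-.11,y+np.sin(t)*-.11)
"
```

```text
chest corners [0.50332179 0.05858975] [0.54536584 0.34799249] 0.29244085191197683 -171.73397487803567
rail [0.51118808 0.06789813] [0.54272545 0.28669719] 0.22106025614181962 8.20203698456091
notch [0.52687194 0.17822274] [0.5295638  0.19511964]
rel. mid front edge: along y 0.0 x from edge 0.0
rel. mid front edge: along y -0.1462 x from edge -0.0002
rel. mid front edge: along y 0.1462 x from edge 0.0002
rel. mid front edge: along y -0.1359 x from edge 0.0063
rel. mid front edge: along y 0.0852 x from edge 0.0063
rel. mid front edge: along y -0.0245 x from edge 0.0061
rel. mid front edge: along y -0.0073 x from edge 0.0063
saddle -0.11819750357732002
saddle -0.09754278088531072
old mid 0.5193655222839798 0.20307349222469767
```

```bash
python3 -c "
from h import *
plan([.593,-.18,.22],31.7,n=7)"
```

```text
[0.0, -0.047, 0.0, 0.08, 0.04, -0.142, 1],
[0.0, -0.047, 0.0, 0.065, 0.04, -0.149, 1],
[0.0, -0.047, 0.0, 0.05, 0.04, -0.155, 1],
[0.0, -0.047, 0.0, 0.035, 0.04, -0.159, 1],
[0.0, -0.047, 0.0, 0.019, 0.04, -0.162, 1]
--
[0.0, -0.047, 0.0, 0.003, 0.04, -0.163, 1],
[0.0, -0.047, 0.0, -0.013, 0.04, -0.163, 1],
```

Call:
carry_out(rows=[[0, -0.047, 0, 0.08, 0.04, -0.142, 1], [0, -0.047, 0, 0.065, 0.04, -0.149, 1], [0, -0.047, 0, 0.05, 0.04, -0.155, 1], [0, -0.047, 0, 0.035, 0.04, -0.159, 1], [0, -0.047, 0, 0.019, 0.04, -0.162, 1]])

```text
t: 2.28
tool_pos: [0.5595, -0.0855, 0.2425]
tcp_rot: [-1.548, -0.305, 0.298]
force: [0.9, -0.1, 0.6]
finger_gap: 0.0952
```

Call:
carry_out(rows=[[0, -0.047, 0, 0.003, 0.04, -0.163, 1], [0, -0.047, 0, -0.013, 0.04, -0.163, 1], [0, 0, 0, 0, 0, 0, 1]])

```text
t: 2.65
tool_pos: [0.5998, -0.1761, 0.2154]
tcp_rot: [-1.518, -0.464, 0.461]
force: [-0.9, 1.5, -0.9]
finger_gap: 0.0951
```

```bash
python3 -c "
from h import *
st(); c=shot('wrist','w2.png')
import pickle;pickle.dump(c,open('w2.pkl','wb'))
d=np.array([.85,.525])
for s in(-.095,-.037*-1,0,.095): print(s,proj(c,[*(np.array([.525,-.2215])+s*d),.01]).round(1))
img=c['color'];h=cv2.cvtColor(img,cv2.COLOR_RGB2HSV)
m=cv2.inRange(h,(100,150,60),(125,255,255));k,_=cv2.findContours(m,0,2)
for q in k:
  if cv2.contourArea(q)>40:print('blue',cv2.minAreaRect(q))
"
```

```text
t 2.65 p [ 0.5998 -0.1761  0.2154] alpha 33.84 tilt [ 0.003 -1.     0.002] F [-0.9  1.5 -0.9] gap 0.0951 q6 -2.56
-0.095 [327.9  18.4]
0.037 [323.2 139.2]
0 [324.4 107.6]
0.095 [321.4 185.4]
blue ((276.5, 315.5), (31.0, 55.0), 90.0)
blue ((285.5, 267.0), (6.0, 27.0), 90.0)
blue ((262.5754699707031, 133.76414489746094), (33.44666290283203, 15.463652610778809), 2.4895527362823486)
```

View pics/w2.png

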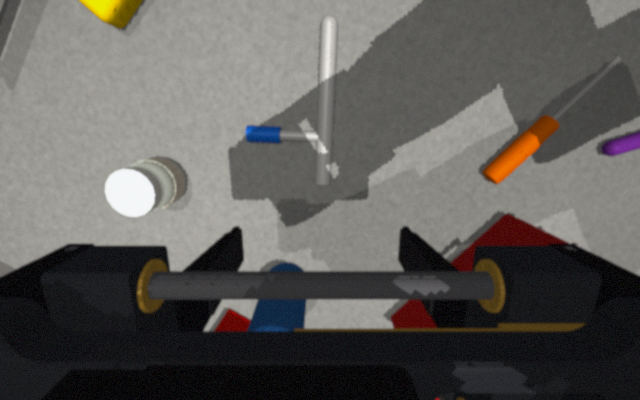

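The wrist view shows the bolt with its nose at (329,16), tail at (323,184) and sleeve at (262,134), close to the prediction. I'll refine the pose and check how far away the spray can is.

```bash
python3 -c "
from h import *
import pickle
c=pickle.load(open('w2.pkl','rb'))
P=lambda u,v,z=.01:plane(c,u,v,z)[:2]
n,t=P(329,15.5),P(322.5,184);L=np.linalg.norm(t-n);d=(t-n)/L
print(n,t,L,np.degrees(np.arctan2(d[1],d[0])),'mid',(n+t)/2)
h=P(262.6,133.8);e=np.array([-d[1],d[0]]);print('handle rel mid',(h-(n+t)/2)@d,(h-(n+t)/2)@e)
b=shot('side');a=shot('scene');print('can',plane(a,356,300,0),plane(b,403,258,0))
mid=(n+t)/2+.008*d;print('target',mid)
plan([*mid,.06],np.degrees(np.arctan2(d[1],d[0])),n=4)
"
```

```text
[ 0.44119105 -0.27195153] [ 0.60348904 -0.17142986] 0.1909063777605905 31.772619728070016 mid [ 0.52234004 -0.2216907 ]
handle rel mid 0.03558686555172733 -0.07544609684597244
can [ 0.7567729  -0.14039823  0.        ] [ 0.75049208 -0.14390871  0.        ]
target [ 0.5291412 -0.2174783]
[0.0, 0.004, 0.0, -0.069, 0.131, 0.002, 1],
[0.0, 0.004, 0.0, -0.069, 0.131, 0.001, 1],
[0.0, 0.004, 0.0, -0.069, 0.131, 0.001, 1],
[0.0, 0.004, 0.0, -0.069, 0.131, 0.0, 1],
```

Call:
carry_out(rows=[[0, 0.004, 0, -0.069, 0.131, 0.002, 1], [0, 0.004, 0, -0.069, 0.131, 0.001, 1], [0, 0.004, 0, -0.069, 0.131, 0.001, 1], [0, 0.004, 0, -0.069, 0.131, 0, 0.4], [0, 0, 0, 0, 0, 0, 0.2]])

```text
t: 3.42
tool_pos: [0.5298, -0.2103, 0.0604]
tcp_rot: [-1.527, -0.449, 0.434]
force: [1.1, -0.3, 0.4]
finger_gap: 0.0801
```

```bash
python3 -c "
from h import *
st(); plan([.5291,-.2175,.0045],31.77,n=3,g=0)"
```

```text
t 3.42 p [ 0.5298 -0.2103  0.0604] alpha 32.26 tilt [ 0.009 -1.    -0.004] F [ 1.1 -0.3  0.4] gap 0.0801 q6 -2.64
[0.001, 0.001, 0.001, -0.006, 0.062, -0.006, 0],
[0.001, 0.001, 0.001, -0.005, 0.062, -0.006, 0],
[0.001, 0.001, 0.001, -0.005, 0.062, -0.006, 0],
```

Call:
carry_out(rows=[[0.001, 0.001, 0.001, -0.006, 0.062, -0.006, 0.2], [0.001, 0.001, 0.001, -0.005, 0.062, -0.006, 0.2], [0.001, 0.001, 0.001, -0.005, 0.062, -0.006, 0.2], [0, 0, 0, 0, 0, 0, 0.2]])

```text
t: 3.92
tool_pos: [0.5327, -0.2164, 0.0045]
tcp_rot: [-1.527, -0.442, 0.434]
force: [0.4, 0.5, 0.4]
finger_gap: 0.0573
```

```bash
python3 -c "
from h import *
st(); plan([.5291,-.2175,.0045],31.77,n=1,g=0)"
```

```text
t 3.92 p [ 0.5327 -0.2164  0.0045] alpha 32.03 tilt [ 0.005 -1.    -0.002] F [0.4 0.5 0.4] gap 0.0573 q6 -2.64
[0.001, 0.002, 0.002, -0.012, 0.0, 0.003, 0],
```

Call:
carry_out(rows=[[0, 0.001, 0, -0.011, 0, 0.003, -0.2], [0, 0, 0, 0, 0, 0, -1], [0, 0, 0, 0, 0, 0, -1], [0, 0, 0, 0, 0, 0, -1], [0, 0, 0, 0, 0, 0, -1]], newtons=45)

```text
t: 4.55
tool_pos: [0.5297, -0.2177, 0.0057]
tcp_rot: [-1.528, -0.442, 0.431]
force: [0.9, 0.2, -1.9]
finger_gap: 0.0191
```

Call:
carry_out(rows=[[0, 0, 0, 0, 0, 0, -1], [0, 0, 0, 0, -0.06, 0, -1], [0, 0, 0, 0, -0.06, 0, -1], [0, 0, 0, 0, -0.06, 0, -1], [0, 0, 0, 0, 0, 0, -1]])

```text
t: 5.18
tool_pos: [0.5292, -0.2176, 0.0639]
tcp_rot: [-1.528, -0.442, 0.431]
force: [-0.5, 0.0, -3.3]
finger_gap: 0.019
```

```bash
python3 -c "
from h import *
st(); shot('side','d2.png'); a=cv2.imread('pics/d2.png')[215:335,270:430];cv2.imwrite('pics/d2c.png',cv2.resize(a,None,fx=4,fy=4,interpolation=2))
# target: chest alpha, grip 8mm behind mid
ey=np.array([.1427,.9898]);T0=np.array([.572,.180])
g=T0+ey*(-.045-.008+.016);print('lay',g)
plan([*(g-0*ey),.215],81.8-180,n=13,g=-1)"
```

```text
t 5.17 p [ 0.5292 -0.2176  0.0639] alpha 31.9 tilt [ 0.006 -1.    -0.004] F [-0.5  0.  -3.3] gap 0.019 q6 -2.64
lay [0.5667201 0.1433774]
[0.0, 0.083, 0.0, 0.057, -0.039, 0.073, -1],
[0.0, 0.083, 0.0, 0.044, -0.039, 0.082, -1],
[0.0, 0.083, 0.0, 0.029, -0.039, 0.088, -1],
[0.0, 0.083, 0.0, 0.013, -0.039, 0.092, -1],
[0.0, 0.083, 0.0, -0.003, -0.039, 0.093, -1]
--
[0.0, 0.083, 0.0, -0.019, -0.039, 0.091, -1],
[0.0, 0.083, 0.0, -0.035, -0.039, 0.086, -1],
[0.0, 0.083, 0.0, -0.049, -0.039, 0.079, -1],
[0.0, 0.083, 0.0, -0.062, -0.039, 0.069, -1],
[0.0, 0.083, 0.0, -0.073, -0.039, 0.057, -1]
--
[0.0, 0.083, 0.0, -0.082, -0.039, 0.043, -1],
[0.0, 0.083, 0.0, -0.089, -0.039, 0.028, -1],
[0.0, 0.083, 0.0, -0.092, -0.039, 0.013, -1],
```

View pics/d2c.png

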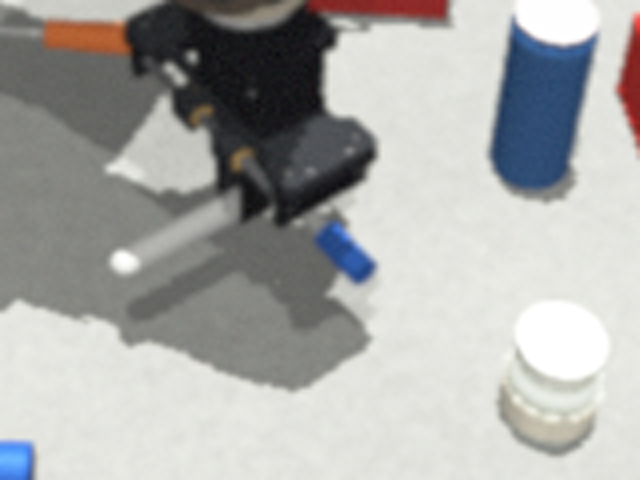

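The side view shows the bolt held level and clear of the bench; the force reading puts it at about 0.33 kg. Now I'll lift it higher and turn it over to the chest.

Call:
carry_out(rows=[[0, 0, 0, 0, -0.18, 0, -1], [0, 0, 0, 0, -0.18, 0, -1], [0, 0, 0, 0, -0.17, 0, -1], [0, 0.083, 0, 0.057, 0, 0.073, -1], [0, 0.083, 0, 0.044, 0, 0.082, -1]])

```text
t: 5.85
tool_pos: [0.5328, -0.1618, 0.2241]
tcp_rot: [-1.562, -0.156, 0.154]
force: [-0.1, 0.4, -3.7]
finger_gap: 0.0193
```

Call:
carry_out(rows=[[0, 0.083, 0, 0.029, 0, 0.088, -1], [0, 0.083, 0, 0.013, 0, 0.092, -1], [0, 0.083, 0, -0.003, 0, 0.093, -1], [0, 0.083, 0, -0.019, 0, 0.091, -1], [0, 0.083, 0, -0.035, 0, 0.086, -1]])

```text
t: 6.48
tool_pos: [0.5494, -0.0189, 0.2216]
tcp_rot: [-1.497, 0.554, -0.544]
force: [-0.2, 0.0, -3.3]
finger_gap: 0.0191
```

```bash
python3 -c "
from h import *
st();plan([.5667,.1434,.215],-98.2,g=-1)"
```

```text
t 6.47 p [ 0.5494 -0.0189  0.2216] alpha -40.22 tilt [-0.007 -1.     0.001] F [-0.2  0.  -3.3] gap 0.0191 q6 -1.03
[0.0, 0.081, -0.001, -0.051, 0.004, 0.075, -1],
[0.0, 0.081, -0.001, -0.063, 0.004, 0.065, -1],
[0.0, 0.081, -0.001, -0.073, 0.004, 0.054, -1],
[0.0, 0.081, -0.001, -0.081, 0.004, 0.041, -1],
[0.0, 0.081, -0.001, -0.087, 0.004, 0.027, -1]
--
[0.0, 0.081, -0.001, -0.09, 0.004, 0.012, -1],
```

Call:
carry_out(rows=[[0, 0.081, 0, -0.051, 0.004, 0.075, -1], [0, 0.081, 0, -0.063, 0.004, 0.065, -1], [0, 0.081, 0, -0.073, 0.004, 0.054, -1], [0, 0.081, 0, -0.081, 0.004, 0.041, -1], [0, 0.081, 0, -0.087, 0.004, 0.027, -1]])

```text
t: 7.1
tool_pos: [0.564, 0.121, 0.2124]
tcp_rot: [-1.21, 1.226, -1.207]
force: [0.7, -0.1, -2.3]
finger_gap: 0.0188
```

Call:
carry_out(rows=[[0, 0.081, 0, -0.09, 0.004, 0.012, -1], [0, 0, 0, 0, 0, 0, -1]])

```text
t: 7.35
tool_pos: [0.5671, 0.1502, 0.2095]
tcp_rot: [-1.125, 1.355, -1.334]
force: [0.0, -0.0, -3.6]
finger_gap: 0.0188
```

```bash
python3 -c "
from h import *
st();plan([.5667,.1434,.215],-98.2,g=-1)
a=shot('scene');b=shot('side');w=shot('wrist')
f=lambda c,x,y,ww,h:cv2.resize(c['color'][y:y+h,x:x+ww,::-1],(400,300),interpolation=cv2.INTER_CUBIC)
cv2.imwrite('pics/c2.png',np.vstack([np.hstack([f(a,320,100,136,102),f(b,285,95,120,90)]),np.hstack([f(w,100,0,440,330),f(w,200,150,240,180)])]))"
```

```text
t 7.35 p [0.5671 0.1502 0.2095] alpha -100.47 tilt [-0.002 -1.    -0.014] F [ 0.  -0.  -3.6] gap 0.0188 q6 0.32
[0.007, -0.019, -0.001, 0.023, -0.019, 0.002, -1],
```

View pics/c2.png

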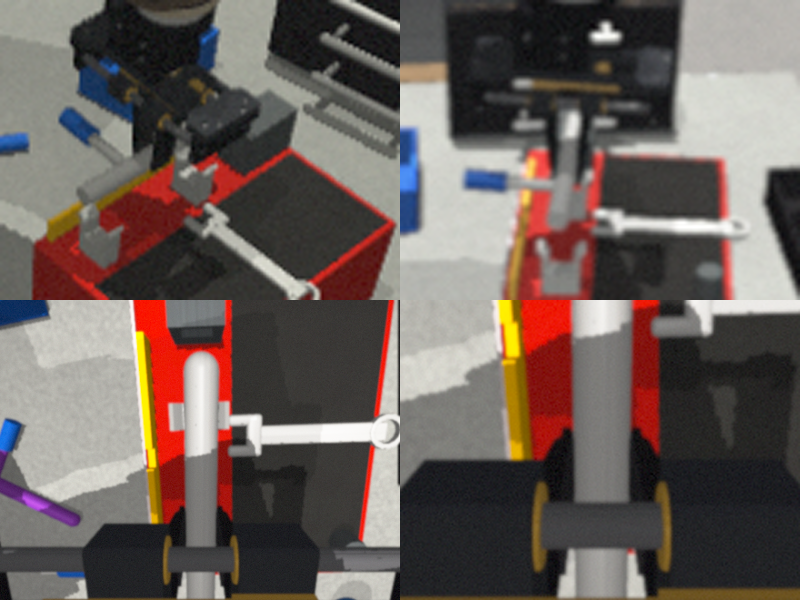

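The crops show the bolt level, with the nose towards the keeper and the blue handle over the rail. The front saddle is at panel (198,415) and the keeper mouth at (196,335). I'll measure the track from this pose.

```bash
python3 -c "
from h import *
c=shot('wrist'); import pickle;pickle.dump(c,open('w3.pkl','wb'))
f=lambda x,y,z:plane(c,100+1.1*x,1.1*(y-300),z)[:2]
ey=np.array([.1427,.9898]);ex=np.array([ey[1],-ey[0]]);T0=np.array([.572,.180])
g=lambda q:((q-T0)@ex*1e3,(q-T0)@ey*1e3-16)
for n,x,y,z in(('sadL',175,415,.17),('sadR',224,415,.17),('keep',196,337,.154),('nose',201,352,.2138),('shank',201,500,.2138),('keepL',166,343,.143),('keepR',224,343,.143)): print(n,np.round(g(f(x,y,z)),1))
h=cv2.cvtColor(c['color'],cv2.COLOR_RGB2HSV);m=cv2.inRange(h,(22,150,60),(35,255,255))
gr=cv2.cvtColor(c['color'],cv2.COLOR_RGB2GRAY)
for v in range(40,240,16):
  u=np.where(m[v,200:330])[0]
  if len(u):print(v,u[0]+200,u[-1]+200,'right edge -> x,y',np.round(g(plane(c,u[-1]+200.5,v,.1456)[:2]),1),'bright',np.round([h[v,k,2] for k in u+200][:20]))
"
```

```text
sadL [-16.8  20.5]
sadR [19.8 19.2]
keep [ 0.8 76.5]
nose [ 4.5 54.8]
shank [  1.2 -32.4]
keepL [-23.3  75.8]
keepR [22.6 73.9]
40 250 258 right edge -> x,y [-39.8  80.6] bright [255 255 255 255 255 254 253 228 161]
56 251 262 right edge -> x,y [-37.9  70.1] bright [255 255 255 255 255 255 254 239 176 131 123 123]
72 252 264 right edge -> x,y [-37.4  59.4] bright [254 255 255 255 255 255 254 249 200 139 127 129 129]
88 254 265 right edge -> x,y [-37.6  48.4] bright [255 255 255 255 255 255 253 223 150 126 125 129]
104 255 266 right edge -> x,y [-37.8  37.2] bright [255 255 255 255 255 255 254 233 167 137 128 125]
120 256 267 right edge -> x,y [-38.   25.7] bright [255 255 255 255 255 255 254 243 186 136 128 131]
136 258 268 right edge -> x,y [-38.2  13.8] bright [255 255 255 255 255 254 250 207 143 131 128]
152 259 270 right edge -> x,y [-37.7   1.6] bright [255 255 255 255 255 255 253 225 152 130 125 129]
168 263 270 right edge -> x,y [-38.7 -10.8] bright [254 255 255 255 255 255 253 223]
184 265 272 right edge -> x,y [-38.1 -23.7] bright [218 219 211 202 191 172 144 129]
200 264 273 right edge -> x,y [-38.3 -36.9] bright [175 177 174 173 173 158 142 128 129]
216 265 274 right edge -> x,y [-38.6 -50.5] bright [177 174 176 174 173 166 145 128 127 126]
232 267 276 right edge -> x,y [-38.  -64.6] bright [175 174 176 172 170 155 138 131 125 124]
```

```bash
python3 -c "
from h import *
plan([.5675,.1433,.195],-98.2,n=2,g=-1)"
```

```text
[0.003, -0.009, -0.001, 0.008, 0.025, 0.002, -1],
[0.003, -0.009, -0.001, 0.008, 0.025, 0.002, -1],
```

Call:
carry_out(rows=[[0.003, -0.009, -0.001, 0.008, 0.025, 0.002, -1], [0.003, -0.009, -0.001, 0.008, 0.025, 0.002, -1], [0, 0, 0, 0, 0, 0, -1]])

```text
t: 7.92
tool_pos: [0.5674, 0.1412, 0.1939]
tcp_rot: [-1.141, 1.312, -1.314]
force: [-0.2, -0.1, -1.4]
finger_gap: 0.019
```

```bash
python3 -c "
from h import *
st();plan([.5675,.1433,.18],-98.2,n=1,g=-1);plan([.5675,.1433,.1515],-98.2,n=3,g=-1)"
```

```text
t 7.92 p [0.5674 0.1412 0.1939] alpha -98.1 tilt [ 0.003 -1.    -0.   ] F [-0.2 -0.1 -1.4] gap 0.019 q6 0.28
[0.0, 0.001, 0.001, -0.007, 0.046, -0.001, -1],
[0.0, 0.0, 0.0, -0.002, 0.047, 0.0, -1],
[0.0, 0.0, 0.0, -0.002, 0.047, 0.0, -1],
[0.0, 0.0, 0.0, -0.002, 0.047, 0.0, -1],
```

Call:
carry_out(rows=[[0, 0, 0, -0.004, 0.045, 0, -1], [0, 0, 0, -0.002, 0.04, 0, -1], [0, 0, 0, 0, 0.03, 0, -1], [0, 0, 0, 0, 0.015, 0, -1], [0, 0, 0, 0, 0, 0, -1]])

```text
t: 8.55
tool_pos: [0.5675, 0.143, 0.1515]
tcp_rot: [-1.142, 1.312, -1.314]
force: [-0.4, 0.5, -3.2]
finger_gap: 0.0192
```

```bash
python3 -c "
from h import *
st()"
```

```text
t 8.55 p [0.5675 0.143  0.1515] alpha -98.1 tilt [ 0.003 -1.    -0.001] F [-0.4  0.5 -3.2] gap 0.0192 q6 0.28
```

Call:
carry_out(rows=[[0, 0, 0, 0, 0.004, 0, -1], [0, 0, 0, 0, 0, 0, -1]])

```text
t: 8.8
tool_pos: [0.5678, 0.143, 0.1507]
tcp_rot: [-1.141, 1.312, -1.314]
force: [0.1, -0.4, -2.8]
finger_gap: 0.0185
```

Call:
carry_out(rows=[[0, 0, 0, 0, 0.004, 0, -1], [0, 0, 0, 0, 0, 0, -1]])

```text
t: 9.05
tool_pos: [0.5679, 0.1431, 0.1499]
tcp_rot: [-1.141, 1.311, -1.314]
force: [0.4, -0.4, -3.7]
finger_gap: 0.0191
```

Call:
carry_out(rows=[[0, 0, 0, 0, 0.004, 0, -1], [0, 0, 0, 0, 0, 0, -1]])

```text
t: 9.3
tool_pos: [0.5681, 0.1431, 0.1498]
tcp_rot: [-1.14, 1.31, -1.315]
force: [1.4, 1.0, -3.2]
finger_gap: 0.019
```

Call:
carry_out(rows=[[0, 0, 0, 0, 0.005, 0, -1], [0, 0, 0, 0, 0, 0, -1]])

```text
t: 9.55
tool_pos: [0.5683, 0.1431, 0.1498]
tcp_rot: [-1.138, 1.309, -1.315]
force: [0.4, 0.5, -2.6]
finger_gap: 0.019
```

Call:
carry_out(rows=[[0, 0, 0, 0, 0.005, 0, -1], [0, 0, 0, 0, 0, 0, -1]])

```text
t: 9.8
tool_pos: [0.5684, 0.1432, 0.1497]
tcp_rot: [-1.137, 1.309, -1.316]
force: [-0.7, -0.2, -2.7]
finger_gap: 0.0193
```

```bash
python3 -c "
from h import *
st()
a=shot('scene');b=shot('side');w=shot('wrist')
f=lambda c,x,y,ww,h:cv2.resize(c['color'][y:y+h,x:x+ww,::-1],(400,300),interpolation=cv2.INTER_CUBIC)
cv2.imwrite('pics/c3.png',np.vstack([np.hstack([f(a,320,120,120,90),f(b,290,110,100,75)]),np.hstack([f(w,100,0,440,330),f(w,240,60,160,120)])]))"
```

```text
t 9.8 p [0.5684 0.1432 0.1497] alpha -98.09 tilt [ 0.001 -1.     0.004] F [-0.7 -0.2 -2.7] gap 0.0193 q6 0.28
```

View pics/c3.png

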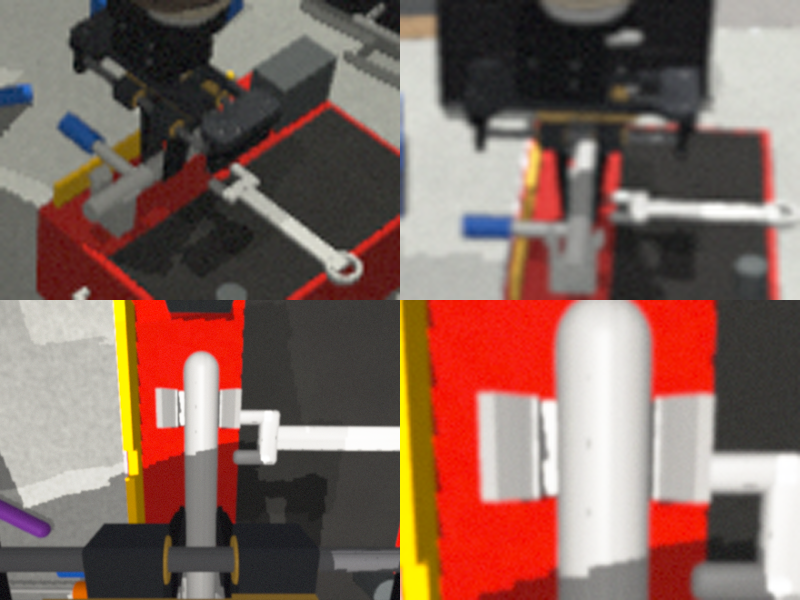

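The bolt sits between the front saddle's walls and above the rear one, with the arm over the rail. I'll press a little more to check that it is seated.

Call:
carry_out(rows=[[0, 0, 0, 0, 0.01, 0.004, -1], [0, 0, 0, 0, 0, 0, -1]])

```text
t: 10.2
tool_pos: [0.5684, 0.1432, 0.1498]
tcp_rot: [-1.138, 1.31, -1.315]
force: [0.3, 0.9, -3.9]
finger_gap: 0.0191
```

```bash
python3 -c "
from h import *
st();o=arm.get_obs();print(o['wrist_torque'])"
```

```text
t 10.2 p [0.5684 0.1432 0.1498] alpha -98.08 tilt [ 0.001 -1.     0.003] F [ 0.3  0.9 -3.9] gap 0.0191 q6 0.28
[-0.07614968  0.04841983  0.01942245]
```

Call:
carry_out(rows=[[0, 0, 0, 0, 0.004, 0, -0.5], [0, 0, 0, 0, 0, 0, -0.3], [0, 0, 0, 0, 0, 0, -0.1], [0, 0, 0, 0, 0, 0, -0.1], [0, 0, 0, 0, 0, 0, -0.1]])

```text
t: 10.82
tool_pos: [0.5689, 0.1432, 0.1474]
tcp_rot: [-1.138, 1.31, -1.315]
force: [-0.5, -0.0, -0.4]
finger_gap: 0.0428
```

Call:
carry_out(rows=[[0, 0, 0, 0, -0.06, 0, -0.1], [0, 0, 0, 0, -0.15, 0, -0.1], [0, 0, 0, 0, -0.1, 0, -0.1], [0, 0, 0, 0, 0, 0, -0.1]])

```text
t: 11.32
tool_pos: [0.5686, 0.1433, 0.2423]
tcp_rot: [-1.139, 1.311, -1.314]
force: [-0.5, 0.7, -0.2]
finger_gap: 0.0426
```

```bash
python3 -c "
from h import *
st()
a=shot('scene');b=shot('side');w=shot('wrist')
import pickle;pickle.dump((a,b,w),open('w4.pkl','wb'))
for c,n in((a,'scene'),(b,'side')):
  h=cv2.cvtColor(c['color'],cv2.COLOR_RGB2HSV);m=cv2.inRange(h,(100,150,60),(125,255,255));k,_=cv2.findContours(m,0,2)
  for q in k:
    if cv2.contourArea(q)>20:
      u,v=cv2.minAreaRect(q)[0]
      P=plane(c,u,v,.150); ey=np.array([.1427,.9898]);ex=np.array([ey[1],-ey[0]]);T=np.array([.5728,.180])
      r=np.array([(P[:2]-T)@ex,(P[:2]-T)@ey-.016])
      if abs(r[0])<.12 and abs(r[1])<.2: print(n,u,v,r.round(4))
f=lambda c,x,y,ww,h:cv2.resize(c['color'][y:y+h,x:x+ww,::-1],(400,300),interpolation=cv2.INTER_CUBIC)
cv2.imwrite('pics/c4.png',np.vstack([np.hstack([f(a,320,120,120,90),f(b,290,110,100,75)]),np.hstack([f(w,100,0,440,330),f(w,220,60,160,120)])]))"
```

```text
t 11.32 p [0.5686 0.1433 0.2423] alpha -98.1 tilt [ 0.002 -1.     0.001] F [-0.5  0.7 -0.2] gap 0.0426 q6 0.28
scene 342.9600524902344 159.72000122070312 [-0.0791 -0.0808]
```

View pics/c4.png

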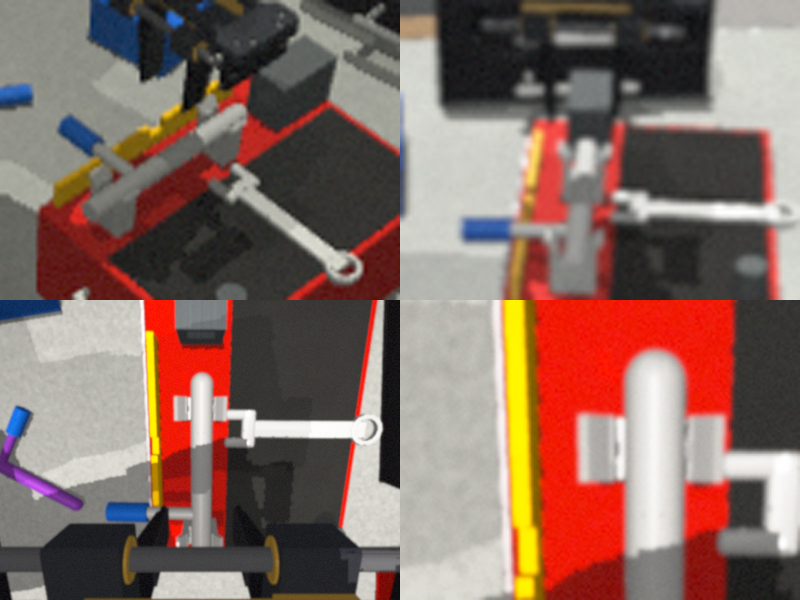

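The bolt lies free in both saddles, with its nose short of the keeper, the arm across the rail at chest y ≈ -81 mm and the sleeve outside. Next I'll turn the gripper to straddle the sleeve.

```bash
python3 -c "
from h import *
import pickle
a,b,c=pickle.load(open('w4.pkl','rb'))
ey=np.array([.1427,.9898]);ex=np.array([ey[1],-ey[0]]);T=np.array([.5728,.180])
g=lambda q:np.round([(q-T)@ex*1e3,(q-T)@ey*1e3-16],1)
for u,v in((266.5,60+.4*227),(267.5,60+.4*275)): print('notch',g(plane(c,u,v,.1456)[:2]))
print('arm',g(plane(c,100+1.1*182,1.1*214,.153)[:2]),'sleeve',g(plane(c,100+1.1*128,1.1*212,.150)[:2]),'nose',g(plane(c,100+1.1*202,1.1*73,.154)[:2]))
plan([.4883,.1265,.23],-8.2,n=10,g=-.1)"
```

```text
notch [-46.9  -7.4]
notch [-46.8 -24.3]
arm [-18.2 -83.4] sleeve [-73.3 -82.5] nose [ 1.5 49.2]
[0.0, -0.075, 0.0, 0.009, 0.003, -0.025, -0.1],
[0.0, -0.075, 0.0, 0.005, 0.003, -0.026, -0.1],
[0.0, -0.075, 0.0, 0.001, 0.003, -0.027, -0.1],
[0.0, -0.075, 0.0, -0.003, 0.003, -0.027, -0.1],
[0.0, -0.075, 0.0, -0.007, 0.003, -0.026, -0.1]
--
[0.0, -0.075, 0.0, -0.011, 0.003, -0.024, -0.1],
[0.0, -0.075, 0.0, -0.015, 0.003, -0.022, -0.1],
[0.0, -0.075, 0.0, -0.018, 0.003, -0.02, -0.1],
[0.0, -0.075, 0.0, -0.021, 0.003, -0.017, -0.1],
[0.0, -0.075, 0.0, -0.024, 0.003, -0.013, -0.1]
--
```

Call:
carry_out(rows=[[0, -0.075, 0, 0.009, 0.003, -0.025, -0.1], [0, -0.075, 0, 0.005, 0.003, -0.026, -0.1], [0, -0.075, 0, 0.001, 0.003, -0.027, -0.1], [0, -0.075, 0, -0.003, 0.003, -0.027, -0.1], [0, -0.075, 0, -0.007, 0.003, -0.026, -0.1]])

```text
t: 12.1
tool_pos: [0.5251, 0.1337, 0.2276]
tcp_rot: [-1.464, 0.715, -0.696]
force: [0.2, -0.0, -0.2]
finger_gap: 0.0425
```

Call:
carry_out(rows=[[0, -0.075, 0, -0.011, 0.003, -0.024, -0.1], [0, -0.075, 0, -0.015, 0.003, -0.022, -0.1], [0, -0.075, 0, -0.018, 0.003, -0.02, -0.1], [0, -0.075, 0, -0.021, 0.003, -0.017, -0.1], [0, -0.075, 0, -0.024, 0.003, -0.013, -0.1]])

```text
t: 12.72
tool_pos: [0.4822, 0.1231, 0.2169]
tcp_rot: [-1.576, 0.092, -0.05]
force: [-0.3, -0.1, 0.7]
finger_gap: 0.0431
```

```bash
python3 -c "
from h import *
st();plan([.4883,.1255,.19],-8.2,n=2,g=-.1)"
```

```text
t 12.72 p [0.4822 0.1231 0.2169] alpha -5.2 tilt [-0.026 -1.    -0.008] F [-0.3 -0.1  0.7] gap 0.0431 q6 -1.36
[0.002, 0.013, -0.006, 0.011, 0.044, 0.005, -0.1],
[0.002, 0.013, -0.006, 0.01, 0.045, 0.005, -0.1],
```

Call:
carry_out(rows=[[0.002, 0.013, -0.006, 0.011, 0.03, 0.005, -0.1], [0.002, 0.013, -0.006, 0.01, 0.03, 0.005, -0.1], [0, 0, 0, 0, 0, 0, -0.1]])

```text
t: 13.1
tool_pos: [0.4881, 0.1254, 0.1949]
tcp_rot: [-1.568, 0.127, -0.121]
force: [-0.1, 0.0, 0.7]
finger_gap: 0.0425
```

```bash
python3 -c "
from h import *
st();plan([.4883,.1255,.139],-8.2,n=3,g=-.1)"
```

```text
t 13.1 p [0.4881 0.1254 0.1949] alpha -9.06 tilt [-0.003 -1.    -0.001] F [-0.1  0.   0.7] gap 0.0425 q6 -1.29
[0.0, -0.002, -0.001, 0.0, 0.062, 0.0, -0.1],
[0.0, -0.002, -0.001, 0.0, 0.062, 0.0, -0.1],
[0.0, -0.002, -0.001, 0.0, 0.062, 0.0, -0.1],
```

Call:
carry_out(rows=[[0, -0.002, 0, 0, 0.062, 0, -0.1], [0, -0.002, 0, 0, 0.062, 0, -0.1], [0, -0.002, 0, 0, 0.06, 0, -0.1], [0, 0, 0, 0, 0, 0, -0.4], [0, 0, 0, 0, 0, 0, -1]], newtons=10)

```text
t: 13.72
tool_pos: [0.4889, 0.1255, 0.1373]
tcp_rot: [-1.568, 0.126, -0.119]
force: [-0.0, -0.6, -0.1]
finger_gap: 0.0281
```

Call:
carry_out(rows=[[0, 0, 0, 0, 0, 0, -1], [0, 0, 0, 0, 0, 0, -1], [0, 0, 0, 0, 0, 0, -1]])

```text
t: 14.1
tool_pos: [0.4892, 0.1257, 0.1386]
tcp_rot: [-1.568, 0.125, -0.121]
force: [0.7, 0.4, -0.2]
finger_gap: 0.0199
```

```bash
python3 -c "
from h import *
st();p=np.array(arm.get_obs()['tool_pos']);ey=np.array([.1427,.9898,0])
T=np.array([.5728,.180]);print('y of tcp',(p[:2]-T)@ey[:2]-.016)
plan(p+.05*ey,-8.2,n=5,g=-1)"
```

```text
t 14.1 p [0.4892 0.1257 0.1386] alpha -8.99 tilt [-0.003 -1.    -0.001] F [ 0.7  0.4 -0.2] gap 0.0199 q6 -1.29
y of tcp -0.0816267649033264
[0.0, -0.001, 0.0, 0.0, 0.0, 0.033, -1],
[0.0, -0.001, 0.0, 0.0, 0.0, 0.033, -1],
[0.0, -0.001, 0.0, 0.0, 0.0, 0.033, -1],
[0.0, -0.001, 0.0, 0.0, 0.0, 0.033, -1],
[0.0, -0.001, 0.0, 0.0, 0.0, 0.033, -1]
--
```

Call:
carry_out(rows=[[0, 0, 0, 0, 0, 0.033, -1], [0, 0, 0, 0, 0, 0.033, -1], [0, 0, 0, 0, 0, 0.033, -1], [0, 0, 0, 0, 0, 0.033, -1], [0, 0, 0, 0, 0, 0.033, -1]], newtons=15)

```text
t: 14.72
tool_pos: [0.4969, 0.1777, 0.1384]
tcp_rot: [-1.568, 0.127, -0.12]
force: [-0.4, -1.9, -1.3]
finger_gap: 0.0196
```

```bash
cat >> h.py <<'E'
EY=np.array([.1427,.9898]);T=np.array([.5728,.180]);EX=np.array([EY[1],-EY[0]])
def cy():
    st();p=np.array(arm.get_obs()['tool_pos'])[:2]-T;print('chest x-rel %.1f y %.1f'%(p@EX*1e3,p@EY*1e3-16))
E
python3 -c "
from h import *
cy()"
```

```text
t 14.72 p [0.4969 0.1777 0.1384] alpha -9.03 tilt [-0.004 -1.    -0.001] F [-0.4 -1.9 -1.3] gap 0.0196 q6 -1.2
chest x-rel -74.8 y -29.1
```

Call:
carry_out(rows=[[0, 0, 0, 0, 0, 0.022, -1], [0, 0, 0, 0, 0, 0.018, -1], [0, 0, 0, 0, 0, 0, -1]])

```text
t: 15.1
tool_pos: [0.4991, 0.1913, 0.1384]
tcp_rot: [-1.568, 0.126, -0.12]
force: [0.0, -0.0, -1.5]
finger_gap: 0.0196
```

```bash
python3 -c "
from h import *
cy()
a=shot('scene');b=shot('side');w=shot('wrist')
import pickle;pickle.dump((a,b,w),open('w5.pkl','wb'))
f=lambda c,x,y,ww,h:cv2.resize(c['color'][y:y+h,x:x+ww,::-1],(400,300),interpolation=cv2.INTER_CUBIC)
cv2.imwrite('pics/c5.png',np.vstack([np.hstack([f(a,335,125,80,60),f(b,290,110,100,75)]),np.hstack([f(w,100,70,440,330),f(w,240,160,200,150)])]))"
```

```text
t 15.1 p [0.4991 0.1913 0.1384] alpha -8.97 tilt [-0.004 -1.    -0.001] F [ 0.  -0.  -1.5] gap 0.0196 q6 -1.17
chest x-rel -74.5 y -15.3
```

View pics/c5.png

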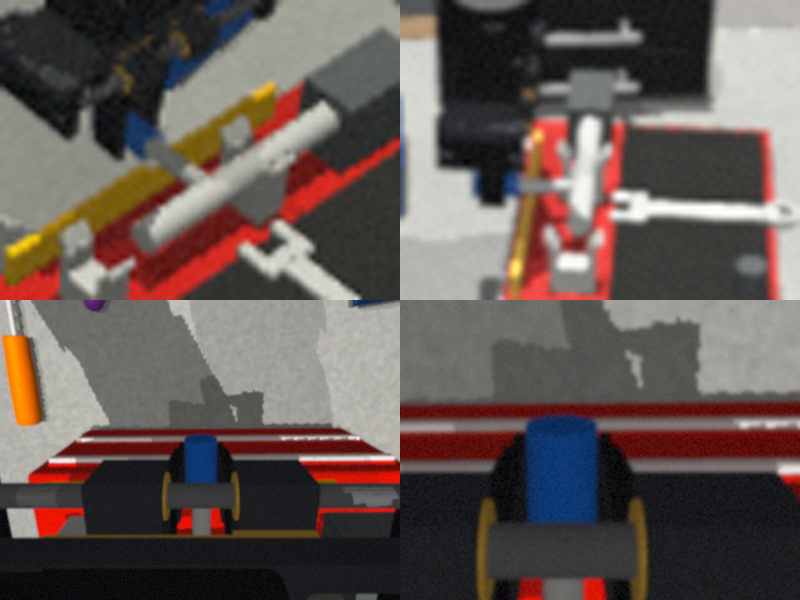

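The bolt has slid along the track with its nose at the keeper, and the arm is over the notch region; the sleeve is held centrally at chest y ≈ -15. Now I'll press down with a soft grip.

Call:
carry_out(rows=[[0, 0, 0, 0, 0, 0, -1], [0, 0, 0, 0, 0.012, 0, -1], [0, 0, 0, 0, 0.015, 0, -1], [0, 0, 0, 0, 0.015, 0, -1]], newtons=6)

```text
t: 15.75
tool_pos: [0.4994, 0.1906, 0.1255]
tcp_rot: [-1.567, 0.126, -0.122]
force: [0.5, 0.7, -0.8]
finger_gap: 0.0196
```

```bash
cat >> h.py <<'E'
def sleeve():
    for n in('scene','side'):
        c=shot(n);h=cv2.cvtColor(c['color'],cv2.COLOR_RGB2HSV);m=cv2.inRange(h,(100,150,40),(125,255,255));k,_=cv2.findContours(m,0,2)
        for q in k:
            u,v=cv2.minAreaRect(q)[0];P=plane(c,u,v,.14)[:2]-T
            if cv2.contourArea(q)>8 and abs(P@EX+.075)<.05 and abs(P@EY)<.06: print(n,'sleeve px',round(u,1),round(v,1),'area',cv2.contourArea(q), 'if z .150: y %.1f'%((plane(c,u,v,.15)[:2]-T)@EY*1e3-16),'if z .134: y %.1f'%((plane(c,u,v,.134)[:2]-T)@EY*1e3-16), 'x %.1f'%((plane(c,u,v,.134)[:2]-T)@EX*1e3))
E
python3 -c "
from h import *
cy();sleeve()"
```

```text
t 15.75 p [0.4994 0.1906 0.1255] alpha -9.03 tilt [-0.003 -1.    -0.   ] F [ 0.5  0.7 -0.8] gap 0.0196 q6 -1.17
chest x-rel -74.2 y -16.0
scene sleeve px 360.9 153.7 area 18.0 if z .150: y -22.6 if z .134: y -10.6 x -73.6
```

Call:
carry_out(rows=[[0, 0, 0, 0, 0.012, 0, -1], [0, 0, 0, 0, 0.012, 0, -1]])

```text
t: 16.1
tool_pos: [0.4998, 0.1907, 0.1182]
tcp_rot: [-1.567, 0.125, -0.122]
force: [0.6, 0.9, 4.0]
finger_gap: 0.0196
```

```bash
python3 -c "
from h import *
cy();sleeve()"
```

```text
t 16.1 p [0.4998 0.1907 0.1182] alpha -9.03 tilt [-0.002 -1.     0.   ] F [0.6 0.9 4. ] gap 0.0196 q6 -1.17
chest x-rel -73.8 y -15.9
scene sleeve px 361.5 155.0 area 10.5 if z .150: y -25.1 if z .134: y -13.1 x -68.4
```

Call:
carry_out(rows=[[0, 0, 0, 0, 0, 0, -0.5], [0, 0, 0, 0, 0, 0, -0.1], [0, 0, 0, 0, 0, 0, -0.1], [0, 0, 0, 0, -0.08, 0, -0.1], [0, 0, 0, 0, -0.17, 0, -0.1]])

```text
t: 16.82
tool_pos: [0.498, 0.1899, 0.1911]
tcp_rot: [-1.57, 0.132, -0.116]
force: [1.9, 0.5, 0.2]
finger_gap: 0.0423
```

Call:
carry_out(rows=[[0, 0, 0, 0, 0, 0, -1], [0, 0, 0, 0, 0, 0, -1], [0, 0, 0, 0, 0, 0, -1], [0, 0, 0, 0, 0, 0, -1]])

```text
t: 17.32
tool_pos: [0.4982, 0.1899, 0.1919]
tcp_rot: [-1.57, 0.131, -0.117]
force: [1.0, -0.2, -0.2]
finger_gap: 0.0081
```

```bash
python3 -c "
from h import *
cy();sleeve()"
```

```text
t 17.32 p [0.4982 0.1899 0.1919] alpha -9.05 tilt [-0.008 -1.    -0.003] F [ 1.  -0.2 -0.2] gap 0.0081 q6 -1.17
chest x-rel -75.2 y -16.8
scene sleeve px 358.5 153.5 area 34.0 if z .150: y -27.5 if z .134: y -15.5 x -79.0
side sleeve px 313.0 160.2 area 18.5 if z .150: y -38.8 if z .134: y -14.9 x -76.0
```

Both cameras agree that the sleeve is at z ≈ 134 mm (y -15.5 and -14.9), so the handle is down. I'll press from above to confirm.

Call:
carry_out(rows=[[0, 0, 0, 0, 0.06, 0, -1], [0, 0, 0, 0, 0.05, 0, -1], [0, 0, 0, 0, 0.02, 0, -1], [0, 0, 0, 0, 0.012, 0, -1], [0, 0, 0, 0, 0.012, 0, -1]])

```text
t: 18.05
tool_pos: [0.498, 0.1901, 0.1443]
tcp_rot: [-1.569, 0.131, -0.117]
force: [-5.4, 3.3, 10.4]
finger_gap: 0.0008
```

Call:
carry_out(rows=[[0, 0, 0, 0, 0.015, 0, -1]])

```text
t: 18.18
tool_pos: [0.4981, 0.1909, 0.1415]
tcp_rot: [-1.568, 0.13, -0.119]
force: [-12.2, 1.9, 37.7]
finger_gap: 0.0006
```

```bash
python3 -c "
from h import *
cy()"
```

```text
t 18.18 p [0.4981 0.1909 0.1415] alpha -9.08 tilt [-0.007 -1.    -0.001] F [-12.2   1.9  37.7] gap 0.0006 q6 -1.17
chest x-rel -75.5 y -15.9
```

It holds firm with the sleeve top at ≈ 142–144 mm, so the handle is at the bottom of the notch. I'll retreat.

Call:
carry_out(rows=[[0, 0, 0, 0, -0.05, 0, -1], [0, 0, 0, 0, -0.15, 0, -1], [0, 0, 0, 0, -0.18, 0, -1], [0, 0, 0, -0.1, -0.1, -0.1, -1], [0, 0, 0, -0.1, 0, -0.15, -1]])

```text
t: 18.8
tool_pos: [0.4283, 0.1264, 0.2913]
tcp_rot: [-1.567, 0.126, -0.119]
force: [0.9, -0.2, 0.2]
finger_gap: 0.0005
```

Call:
carry_out(rows=[[0, 0, 0, 0, 0, -0.18, -1], [0, 0, 0, 0, 0, -0.18, -1], [0, 0, 0, 0, 0, 0, -1], [0, 0, 0, 0, 0, 0, -1]])

```text
t: 19.3
tool_pos: [0.4092, 0.0158, 0.2937]
tcp_rot: [-1.567, 0.123, -0.124]
force: [-0.1, -0.2, 0.7]
finger_gap: 0.0002
```

```bash
python3 -c "
from h import *
st();sleeve();a=shot('scene');b=shot('side')
f=lambda c,x,y,ww,h,W=400,H=300:cv2.resize(c['color'][y:y+h,x:x+ww,::-1],(W,H),interpolation=cv2.INTER_CUBIC)
cv2.imwrite('pics/c6.png',np.vstack([np.hstack([f(a,335,125,80,60),f(b,290,110,100,75)]),np.hstack([f(a,80,60,480,340),f(b,80,60,480,340)])]))"
```

```text
t 19.3 p [0.4092 0.0158 0.2937] alpha -9.03 tilt [ 0.001 -1.     0.   ] F [-0.1 -0.2  0.7] gap 0.0002 q6 -1.54
scene sleeve px 358.1 153.3 area 37.5 if z .150: y -27.8 if z .134: y -15.9 x -80.5
side sleeve px 312.6 160.0 area 24.0 if z .150: y -37.4 if z .134: y -13.5 x -77.7
```

View pics/c6.png

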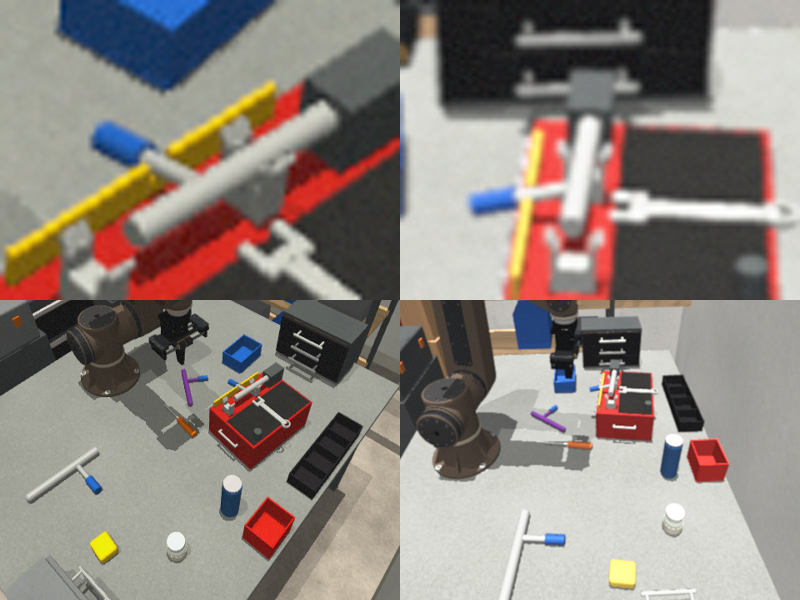

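The arm lies down in the notch with the sleeve tilted below the rail top, the nose is in the keeper, and the bystanders are where they were. Handing in.

```bash
python3 -c "
from workcell import arm
print(arm.close_job())"
```

```text
the job is handed in; nothing more can be done
None
```

The chest is locked and the job is handed in, at about 19 s of the 67 s allowed. I laid the small steel bolt in both saddles and released it there. Then I took it again by the blue sleeve, slid it about 66 mm into the keeper, and pushed the handle down into the notch.

- **Handle down:** both cameras, assuming a sleeve height of 134 mm, place it at chest y -15.9 and -13.5 mm; the notch was measured at -15.9. If the arm were still up on the rail (150 mm), the two views would disagree by about 10 mm.
- **Firm in the notch:** the shut fingers pressing from above stopped with the sleeve top at 142–144 mm. That press reached about 38 N at the wrist, close to the 40 N limit for the arm or gripper body, though only the fingertips touched.
- **Bystanders:** the wrench, socket and bench items look unmoved in the last pictures, and the arm stands clear of everything.
- **Weak check:** when I laid the bolt down, the force reading did not clearly show contact. I judged it seated because it stopped at the expected height, and the picture after release showed it in both saddles.

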